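# Stand the fallen bottle on the belt and hold the run lever

### The job

One bottle has fallen over in the gap of the row on the small belt conveyor: stand it upright on the belt in that gap, in line with the row so that it will pass cleanly between the guide rails. Then press the hold-to-run lever down, past the first two clicks to the third, and finish while still holding it there against its spring. Leave the other bottles and the things lying on the bench as they are.

Things in the scene. Friction and masses are not known exactly. Their poses are not given: they have to be found in the camera images.
- conveyor: Belt conveyor fixed to the bench: flat level black belt 196 mm wide between aluminium side frames (inner faces at x = +-100 mm, tops 3 mm above the belt). Origin on the bench under the middle of the gap in the row; z up, y along the belt, x across it; the row stands on the centre line x = 0. Belt surface at z = 80 mm, from y = -300 to 480 mm. It stays still during the job (see run_lever).
- rail_mouth (a point): Middle of the flared mouth of the two steel guide rails, on the conveyor at x 0, y 175, z 135 mm. The rails are 10 mm bars at z = 135 mm, x = +-78 mm at the mouth, narrowing to x = +-48 mm at y = 215 mm and straight on to y = 475 mm. Posts outside the frames (x = +-118 mm) at y = 260 and 430 mm reach z = 150 mm. Gear motor beyond the +x frame, y = 230 to 463 mm, up to z = 113 mm.
- fallen_bottle: The one bottle lying on its side on the belt in the gap, pointing any way. White rigid plastic, 190 to 310 g, 165 mm tall: body 56 mm in diameter for the lower 100 mm, then shoulder, neck (24 mm) and grey cap. Origin on its axis at half height, 82.5 mm from its foot; z runs along the axis from foot to cap. Lying, its axis is 28 mm above the belt; its centre of mass is about 25 mm footward of the origin.
- fallen_cap (a point): Centre of the fallen bottle's cap (30 mm in diameter, 33 mm tall), on the axis, 66 mm from the bottle's origin and 148.5 mm from its foot. Gripped lightly across the cap (about 5 N) and raised, the bottle swings in the grip until it hangs cap up.
- bottle_behind: Identical bottle standing upright on the centre line before the gap (about y = -210 mm of the conveyor). Origin at half height. To be left standing.
- bottle_ahead: Identical bottle standing upright between the guide rails after the gap (about y = +220 mm of the conveyor). Origin at half height. To be left standing.
- bottle_leading: Identical bottle standing upright between the guide rails (about y = +350 mm of the conveyor). Origin at half height. To be left standing.
- station: Hold-to-run lever station fixed to the bench: grey box 115 mm deep (x), 130 mm wide (y), top at z = 168 mm, on a foot plate 145 x 160 mm; a lamp and a mushroom stop button on the rear half of its top reach z = 190 mm. Origin at the middle of its underside, z up, front face at x = -57.5 mm. The lever comes out of the slot in the front face and points along -x.
- lever_pivot (a point): Pivot of the lever, inside the station: 25 mm in front (-x) of the station's origin, 115 mm above the bench. The pivot line runs along the station's y.
- run_lever (a joint): How far the lever is pressed down, rad. 0: at rest, 0.70 rad above level; clicks at 0.25, 0.56 and 0.81 (third: 0.11 rad below level), end stop at 0.92. Let go, it springs back to 0; the clicks do not hold it. Pressed at the grip it takes 5 to 14 N on the way, about 7 N at the third. The belt starts only after a start-up warning longer than this job, all through which the lever must be held.
- lever_grip (a point): Centre of the black T-grip across the end of the lever: a round bar 22 mm in diameter, 90 mm long along the station's y, met in the middle by the flat steel lever arm (8 mm thick, 16 mm high). The point is the bar's centre, 150 mm from the pivot line; it moves on that arc from 211 mm above the bench at rest to 99 mm at the third click.
- tape_roll: Roll of brown packing tape lying flat on the bench, 104 mm in diameter, 48 mm high. Origin at the middle of its underside. To be left alone.
- scanner: Hand barcode scanner lying on the bench, about 140 x 34 mm and 26 mm high. Origin on its underside at its head. To be left alone.
- marker: Marker pen lying on the bench, 125 mm long, 18 mm thick. Origin at the middle of its underside. To be left alone.
There are look-alikes about, which are no part of the job. What is shaped like the fallen_bottle but purple is not meant.

How it is judged (in metres and radians):
On the way, in this order (a step that is already met when the one before it is completed fails the run):
1. the fallen bottle stands upright on the belt in the gap, in line with the row, let go and still (angle between fallen_bottle's own z axis and vertical below 0.1 rad and z of fallen_bottle in the frame of conveyor between 0.156 and 0.169 m and x of fallen_bottle in the frame of conveyor between -0.02 and 0.02 m and y of fallen_bottle in the frame of conveyor between -0.14 and 0.14 m and contact force between each of the fingers, the arm and fallen_bottle below 0.1 N and linear speed of fallen_bottle below 0.02 m/s), for 0.3 s.
2. the lever is pressed down to its third click (value of joint run_lever above 0.75 rad and contact force between any of the fingers, the arm and run_lever above 3 N), for 0.3 s.
At the end, for the whole second after the job is handed in: The robot holds the lever still past 0.75 rad (third click), pressing it with over 3 N; the fallen bottle stands alone on the belt, untouched, within 0.1 rad of upright, 20 mm of the centre line and 140 mm of the middle of the gap; the other bottles are upright (all of step 1 and all of step 2 and velocity of joint run_lever between -0.1 and 0.1 rad/s and angle between each of bottle_behind, bottle_ahead, bottle_leading's own z axis and vertical below 0.1 rad); the arm keeps its last pose, push and grip.
It fails at once if another bottle is knocked over or shifted more than 30 mm (distance of any of bottle_behind, bottle_ahead, bottle_leading from where it was at the start of the episode above 0.03 m or not (angle between bottle_behind's own z axis and vertical below 0.5 rad) or not (angle between bottle_ahead's own z axis and vertical below 0.5 rad) or not (angle between bottle_leading's own z axis and vertical below 0.5 rad)).
It fails at once if the tape roll, scanner or marker is shifted more than 30 mm (distance of any of tape_roll, scanner, marker from where it was at the start of the episode above 0.03 m).
It also fails if it takes over 72 s, if anything falls off the work surface, if the arm or the gripper's body presses on something with over 40 N, if the wrist force passes 120 N, or if a joint passes its speed limit or range.

### The arm

A 6-joint arm with a two-finger parallel gripper is mounted at the origin on the work surface. World frame = base frame: x ahead of the robot, y to its left, z up, the work surface at z = 0. Lengths are in mm, angles in degrees, forces in N, time in s.
With the tool pointing down it reaches from about 275 to 850 mm from the base axis. Payload 19 kg.
Tool frame: the origin (TCP) lies midway between the tips of the shut fingers; the grasp point (between the pads) lies 19 mm behind it (bot.hold_point_z is the z of the grasp point in the tool frame, in mm); z points along the fingers, y is the line along which they close (so a half turn about z gives the same grasp; the last joint's range is limited). The gripper opens to 85 mm and grips with 20 to 120 N. Pads are 22 mm wide; open, the fingers measure 114 mm over their backs; the gripper's body (76 mm by 85 mm) begins 54 mm behind the grasp point. The pads swing forward as they close: fully open they stand 13 mm farther back than shut.
Start: joints at [-71.448, 8.623, 82.357, -0, 89.026, -7.678], TCP at [254.107, -515.771, 231.267] pointing down, gripper open.
Joint ranges: [-160.23, 160.23], [-39.13, 120.54], [6.94, 153.29], [-79.49, 259.48], [9.18, 160.14], [-161.06, 161.06]. Speed limits (degrees/s): [108.29, 108.29, 127.2, 172.46, 172.46, 172.46].

### API

Orientations are given as [roll, pitch, yaw] about the fixed x, y, z axes, in that order (R = Rz(yaw) Ry(pitch) Rx(roll)).
In Python, from cell import bot gives the robot as it stands. The module is installed in compiled form; this text tells all that it offers.
- The arm moves only by the shell command python3 -m crank 'ROWS' [FORCE]. ROWS is JSON, a list of rows, each a list of 7 numbers: the shift along the world's x, y, z in mm, then the turn, a rotation vector about the world's x, y, z in rad, then the opening, from -1 (shut) to 1 (fully open), so that 0 is half open. A call has 1 to 20 rows; each row shifts and turns the commanded pose from where the row before left it; what a row does not reach is not made up. A row lasts 1/8 s, in which the tool goes at most 62.5 mm and 10.7 degrees, less where a joint would pass 70% of its speed; a pose out of reach is approached as far as the arm can. A call with a gripper value outside its range is refused whole. The fingers move at their own pace and stop on an object; FORCE is the grip in N (left out, the last holds). Time passes only in rows, so rows that do not move let the fingers close. It gives the time, the measured TCP pose, the force, the opening and the grip force at its end, in the units of the state.
- bot.get_state(): the state, without advancing time (a new reading comes with each control period).
- bot.capture(name): name is "side" or "top" or "wrist"; returns a dict with "img" (400x640x3 uint8, red, green, blue), "camera_matrix" (3x3 intrinsics, pixels), "R" (3x3) and "t" (3): a world point X has camera coordinates R X + t. Camera axes: x right, y down, z forward; pixel columns grow to the right and rows downward; lengths in mm; the calibration is good to about 2 mm. A picture is of the moment at which its call begins. There is no depth.
- bot.hand_in(): hands the job in; it is judged then, once.
The state is a dict: "t": time; "q": joint angles; "qd": joint speeds; "effort": joint torques, N m; "tcp_pos": TCP position; "eef_rot": TCP orientation; "contact_force": force on the tool from outside, world axes, zero at the start; "wrist_torque": the same for the moment, N m; "width": finger opening in mm; "gripper_force": force on a finger pad.
Only numpy, scipy, OpenCV 4.12 (cv2) and the standard library are available. Lean on these libraries where they do the work, as an engineer would, in place of code of your own. Each camera call takes 0.05 s, during which the arm holds its last target. There are 200 camera calls.

## Working session

There is one attempt and no reset: what is moved stays moved. The work goes in short steps, Python scripts to look and compute and a shell command to move; the robot and the scene stay as the last step left them, time stands still between calls to the robot, and variables do not carry over. Pictures are saved under pics/ and viewed, at most 10 in all, crops included, and the job is handed in when it is done.

```bash
mkdir -p pics; cat > h.py <<'E'
import numpy as np, cv2
from cell import bot
def ray(c,u,v):
    d=np.linalg.inv(c["camera_matrix"])@np.array([u,v,1.]); R=np.array(c["R"]); t=np.array(c["t"])
    return -R.T@t, R.T@d
def onz(c,u,v,z):
    o,d=ray(c,u,v); return o+d*(z-o[2])/d[2]
def tri(c1,p1,c2,p2):
    o1,d1=ray(c1,*p1);o2,d2=ray(c2,*p2)
    s=np.linalg.lstsq(np.c_[d1,-d2],o2-o1,rcond=None)[0]
    a=o1+d1*s[0];b=o2+d2*s[1]; return (a+b)/2,np.linalg.norm(a-b)
def proj(c,X):
    p=np.array(c["camera_matrix"])@(np.array(c["R"])@np.array(X)+np.array(c["t"])); return p[:2]/p[2]
E
python3 - <<'E'
from h import *
for n in("top","side"):
    c=bot.capture(n); cv2.imwrite(f"pics/{n}0.png",c["img"][:,:,::-1]); print(n,-np.array(c["R"]).T@np.array(c["t"]))
print(bot.get_state())
E
```

```text
top [ 201.61380412   24.23279455 1652.80906156]
side [  73.81133142 -863.74679881 1292.11505047]
{'t': 0.1, 'q': array([-7.14479528e+01,  8.64640509e+00,  8.23865631e+01,  9.43338183e-04,
        8.90267867e+01, -7.67715158e+00]), 'qd': array([ 0.02018168, -0.05325693, -0.09502895,  0.00954362, -0.00304758,
        0.00859114]), 'effort': array([ 6.71901522e-03, -7.14376044e+01, -5.71796679e+01,  1.97313193e-04,
        7.06196908e-03, -2.11663220e-06]), 'tcp_pos': array([ 254.05257199, -515.5970114 ,  230.77662802]), 'eef_rot': array([-1.79940907e+02, -8.91744612e-03,  2.62291777e+01]), 'contact_force': array([-0.03300034,  0.21103328, -0.37049749]), 'wrist_torque': array([0.00495777, 0.00802302, 0.02384913]), 'gripper_force': 0.0, 'width': 85.63832013213893}
```

View pics/top0.png

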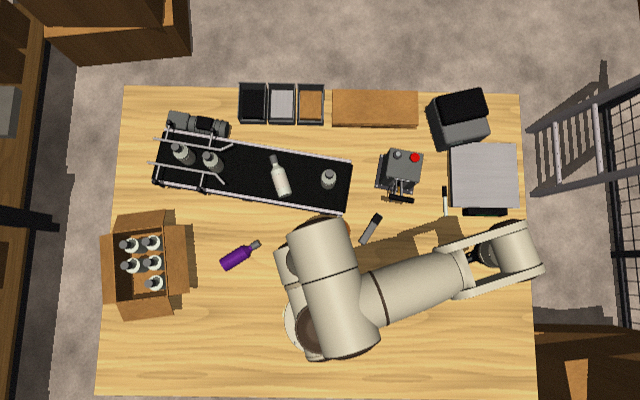

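View pics/side0.png

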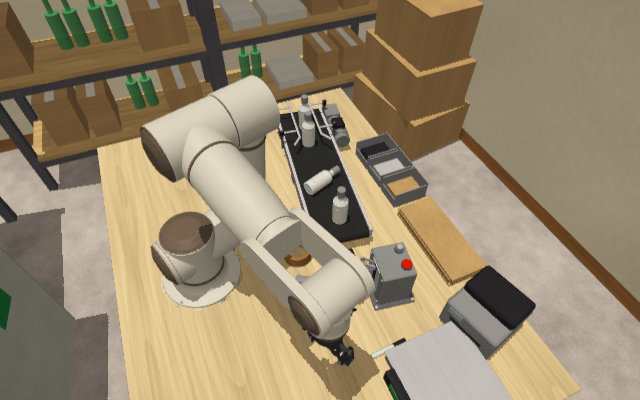

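The top view shows the belt from (155,170) to (350,195). The fallen bottle's foot is near (283,193) and its cap near (273,158). The station is near (403,165) with its T-grip near (397,199), the scanner is at (372,228), and the pen at (445,200). I'll zoom in on both views.

```bash
python3 - <<'E'
from h import *
a=cv2.imread("pics/top0.png")[100:245,140:460]; a=cv2.resize(a,None,fx=2.5,fy=2.5,interpolation=cv2.INTER_CUBIC)
cv2.imwrite("pics/topz.png",a)
b=cv2.imread("pics/side0.png")[80:320,265:425]; cv2.imwrite("pics/sidez.png",cv2.resize(b,None,fx=2.5,fy=2.5,interpolation=cv2.INTER_CUBIC))
E
```

```text
(no output)
```

View pics/topz.png

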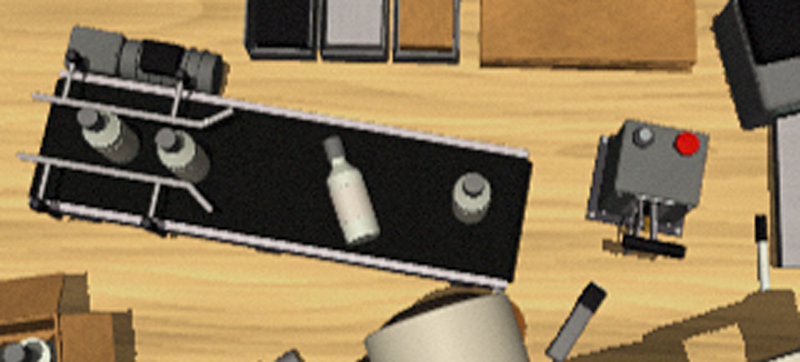

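View pics/sidez.png

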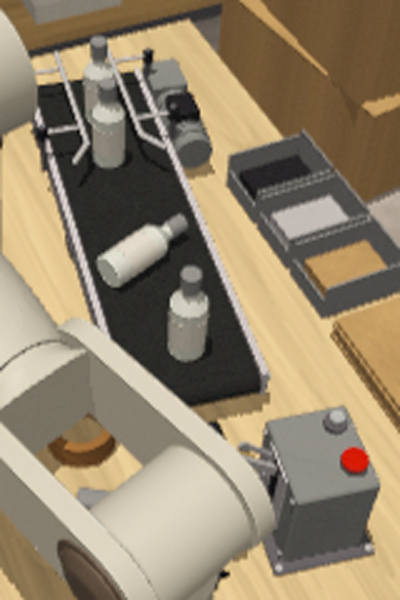

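```bash
python3 - <<'E'
from h import *
np.set_printoptions(precision=1,suppress=True)
c=bot.capture("top")
Z=lambda u,v,z:onz(c,140+(u+.5)/2.5-.5,100+(v+.5)/2.5-.5,z)
A,B=Z(529,154,83),Z(505,286,83);C,D=Z(36,209,83),Z(62,74,83)
print("frame",A,B,C,D,"width",np.linalg.norm(A-B),"len",np.linalg.norm(B-C))
for n,u,v in(("behind",474,183),("ahead",168,137),("lead",90,118)): print(n,Z(u,v,245))
img=c["img"]; hsv=cv2.cvtColor(img,cv2.COLOR_RGB2HSV)
m=np.zeros(img.shape[:2],np.uint8); m[150:200,264:296]=(hsv[150:200,264:296,2]>75)*255
n,l,s,_=cv2.connectedComponentsWithStats(m); k=1+s[1:,4].argmax(); ys,xs=np.where(l==k); print(s[k])
P=np.array([onz(c,x,y,108)[:2] for x,y in zip(xs,ys)]); mu=P.mean(0); w,V=np.linalg.eigh(np.cov((P-mu).T)); a=V[:,1]*np.sign(V[0,1])
t=(P-mu)@a; w_=(P-mu)@V[:,0]; print("mu",mu,"axis",a,"t",t.min(),t.max(),"w",w_.min(),w_.max()," foot",mu+a*t.min()," tip",mu+a*t.max())
cap=mu+a*(t.max()-16.5); print("cap",cap, "yaw",np.degrees(np.arctan2(a[1],a[0])))
print("grip",Z(653,245,211),"gripends",Z(624,240,211),Z(685,251,211))
S=[Z(626,120,168),Z(709,133,168),Z(697,208,168),Z(615,196,168)]; print("station",np.mean(S,0),S)
print("stop",Z(687,144,190), "scan",Z(575,322,26),"purple")
yc=((D-A)+(C-B))[:2]; yc/=np.linalg.norm(yc); print("yc",yc,np.degrees(np.arctan2(yc[1],yc[0])))
E
```

```text
frame [ 613.3 -120.2   83. ] [401.6 -83.8  83. ] [508.9 650.   83. ] [729.  626.4  83. ] width 214.86383304219612 len 741.5993872976072
behind [527.  -27.5 245. ]
ahead [584.9 407.7 245. ]
lead [610.4 519.7 245. ]
[270 155  22  43 495]
mu [534.6 160. ] axis [0.9 0.3] t -71.57306638359584 97.73117031718952 w -27.368500134420767 27.61537370889237  foot [467.3 135.7]  tip [626.5 193.1]
cap [611.  187.5] yaw 19.827694478365334
grip [ 448.8 -287.7  211. ] gripends [ 455.3 -245.9  211. ] [ 440.9 -333.8  211. ]
station [ 579.8 -312.1  168. ] [array([ 647. , -258.9,  168. ]), array([ 629.4, -384.4,  168. ]), array([ 513.4, -363.7,  168. ]), array([ 529.2, -241.2,  168. ])]
stop [ 605.5 -345.1  190. ] scan [ 352.8 -200.5   26. ] purple
yc [0.1 1. ] 81.43534516404641
```

The belt's length and width and the bottle's length and width all agree with the sizes given. Estimates:

| Item | Value |
|---|---|
| Gap origin | about (554,188) |
| Row yaw | 81.4° |
| Cap | about (609,187), axis yaw 19.8° |
| Lever grip | about (449,-288) |

First move: raise the tool and cross over to a point above the cap.

```bash
python3 -m crank '[[0,0,40,0,0,0,1],[0,0,40,0,0,0,1],[0,0,40,0,0,0,1],[22.2,43.9,0,0,0,-0.007,1],[22.2,43.9,0,0,0,-0.007,1],[22.2,43.9,0,0,0,-0.007,1],[22.2,43.9,0,0,0,-0.007,1],[22.2,43.9,0,0,0,-0.007,1],[22.2,43.9,0,0,0,-0.007,1],[22.2,43.9,0,0,0,-0.007,1],[22.2,43.9,0,0,0,-0.007,1],[22.2,43.9,0,0,0,-0.007,1],[22.2,43.9,0,0,0,-0.007,1],[22.2,43.9,0,0,0,-0.007,1],[22.2,43.9,0,0,0,-0.007,1],[22.2,43.9,0,0,0,-0.007,1],[22.2,43.9,0,0,0,-0.007,1],[22.2,43.9,0,0,0,-0.007,1],[22.2,43.9,0,0,0,-0.007,1],[0,0,0,0,0,0,1]]' 20
python3 - <<'E'
from h import *
c=bot.capture("wrist"); cv2.imwrite("pics/w1.png",c["img"][:,:,::-1])
print([proj(c,p) for p in([609,187,108],[467,136,108])], bot.get_state()["tcp_pos"],bot.get_state()["eef_rot"])
t=bot.capture("top"); cv2.imwrite("pics/t1.png",t["img"][:,:,::-1])
E
```

```text
t: 2.65
tcp_pos: [610.0, 189.2, 349.6]
eef_rot: [-179.9, 0.1, 20.0]
contact_force: [-0.8, -0.2, 0.1]
width: 85.7
gripper_force: 0.0
[array([322.74696645, 167.7386701 ]), array([322.17911927, 263.32591958])] [609.50996113 187.71628388 350.06625695] [-1.79982318e+02  1.03456243e-01  1.99201371e+01]
```

View pics/w1.png

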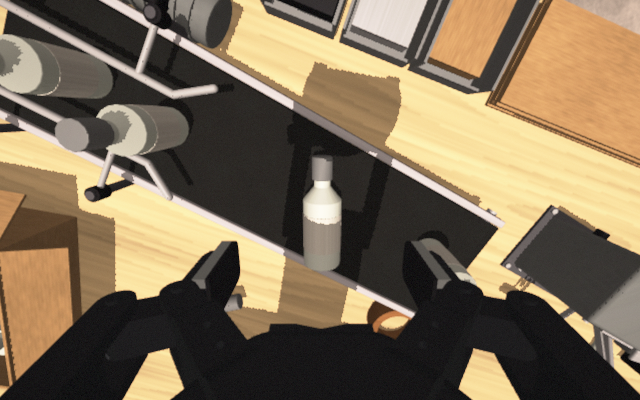

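The wrist view shows the cap at about (322,168), matching the predicted (322.7,167.7). The bottle's axis runs straight along the image column. I'll descend and close lightly.

```bash
python3 -m crank '[[0,0,-35,0,0,0,1],[0,0,-35,0,0,0,1],[0,0,-35,0,0,0,1],[0,0,-35,0,0,0,1],[0,0,-35,0,0,0,0.6],[0,0,-35,0,0,0,0.2],[0,0,-30,0,0,0,0.1],[0,0,-19,0,0,0,0],[0,0,0,0,0,0,-0.2],[0,0,0,0,0,0,-0.3],[0,0,0,0,0,0,-0.35],[0,0,0,0,0,0,-0.35],[0,0,0,0,0,0,-0.35]]' 5
```

```text
t: 4.38
tcp_pos: [609.9, 186.7, 93.0]
eef_rot: [180.0, -0.1, 19.8]
contact_force: [3.6, 0.1, 3.7]
width: 29.3
gripper_force: 21.8
```

The grip is 21.8 N, more than the light grip I want, so I'll ease the opening.

```bash
python3 -m crank '[[0,0,0,0,0,0,-0.31],[0,0,0,0,0,0,-0.31]]'; python3 -m crank '[[0,0,0,0,0,0,-0.3],[0,0,0,0,0,0,-0.3]]'
```

```text
t: 4.62
tcp_pos: [609.7, 186.7, 92.7]
eef_rot: [180.0, -0.1, 19.8]
contact_force: [4.1, 0.5, 5.5]
width: 29.3
gripper_force: 12.4
t: 4.88
tcp_pos: [609.1, 186.6, 92.1]
eef_rot: [-180.0, 0.0, 19.8]
contact_force: [0.7, 0.6, 2.0]
width: 29.7
gripper_force: 1.9
```

```bash
python3 -m crank '[[0,0,0,0,0,0,-0.306],[0,0,0,0,0,0,-0.306],[0,0,10,0,0,0,-0.306],[-1,0,10,0,0,0,-0.306],[-2,-1,10,0,0,0,-0.306],[-3,-1,10,0,0,0,-0.306],[-3,-1,10,0,0,0,-0.306],[-4,-1,10,0,0,0,-0.306],[0,0,0,0,0,0,-0.306]]'
python3 - <<'E'
from h import *
c=bot.capture("side"); b=c["img"][80:320,200:425,::-1]; cv2.imwrite("pics/s2.png",cv2.resize(b,None,fx=2.5,fy=2.5))
E
```

```text
t: 6.0
tcp_pos: [596.5, 182.7, 153.5]
eef_rot: [180.0, -0.1, 19.8]
contact_force: [1.3, 0.1, -0.3]
width: 29.7
gripper_force: 5.7
```

View pics/s2.png

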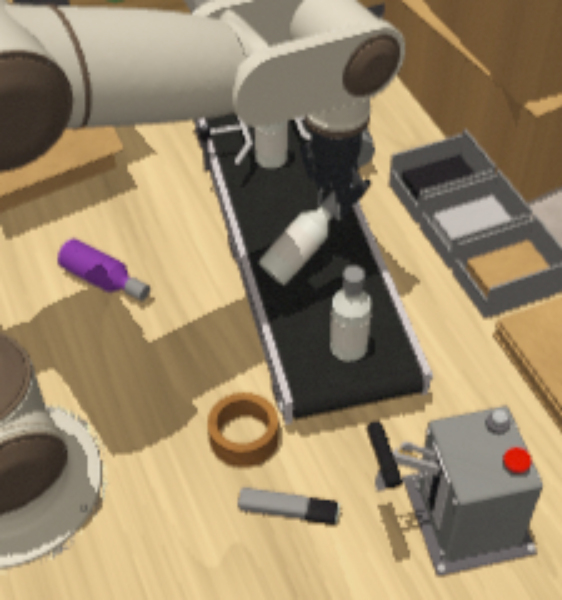

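The side view shows the bottle tilting with its cap held in the fingers, so the swing works. I'll keep lifting until it hangs clear of the belt.

```bash
python3 -m crank '[[-4,0,9,0,0,0,-0.306],[-4,0,9,0,0,0,-0.306],[-4,0,9,0,0,0,-0.306],[-4,0,9,0,0,0,-0.306],[-4,0,9,0,0,0,-0.306],[-4,1,9,0,0,0,-0.306],[-4,1,9,0,0,0,-0.306],[-4,1,9,0,0,0,-0.306],[-4,1,9,0,0,0,-0.306],[-4,1,6,0,0,0,-0.306],[-2,0,0,0,0,0,-0.306],[0,0,0,0,0,0,-0.306],[0,0,0,0,0,0,-0.306],[0,0,0,0,0,0,-0.306],[0,0,0,0,0,0,-0.306],[0,0,0,0,0,0,-0.306]]'
python3 - <<'E'
from h import *
c=bot.capture("side"); b=c["img"][80:320,200:425,::-1]; cv2.imwrite("pics/s3.png",cv2.resize(b,None,fx=2.5,fy=2.5))
E
```

```text
t: 8.05
tcp_pos: [554.3, 187.6, 239.2]
eef_rot: [-180.0, 0.0, 19.8]
contact_force: [-0.1, -0.6, -1.6]
width: 29.5
gripper_force: 5.4
```

View pics/s3.png

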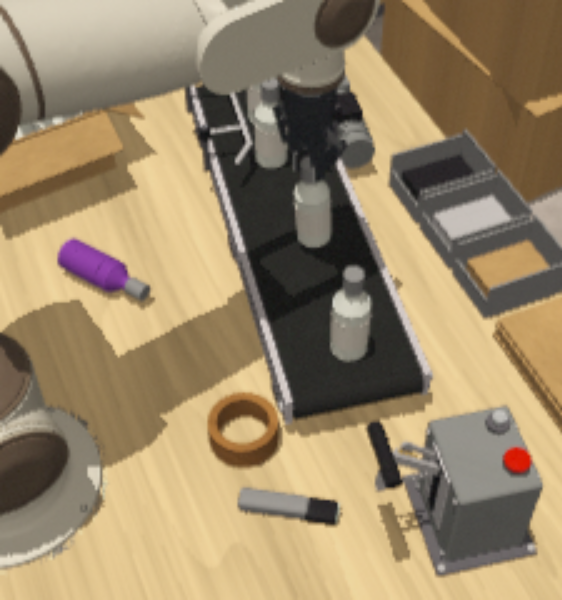

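The bottle now hangs upright in the grip near the centre line. I'll lower it gently until it touches.

```bash
python3 -m crank '[[0,0,-5,0,0,0,-0.306],[0,0,-5,0,0,0,-0.306],[0,0,-5,0,0,0,-0.306],[0,0,-5,0,0,0,-0.306],[0,0,-3,0,0,0,-0.306],[0,0,0,0,0,0,-0.306],[0,0,0,0,0,0,-0.306]]';python3 -m crank '[[0,0,-2,0,0,0,-0.306],[0,0,0,0,0,0,-0.306]]';python3 -m crank '[[0,0,-2,0,0,0,-0.306],[0,0,0,0,0,0,-0.306]]';python3 -m crank '[[0,0,-2,0,0,0,-0.306],[0,0,0,0,0,0,-0.306]]'
python3 - <<'E'
from h import *
np.set_printoptions(precision=1,suppress=True)
c=bot.capture("wrist"); cv2.imwrite("pics/w4.png",c["img"][:,:,::-1])
for x in(-100,0,100):
    e=np.array([.989,-.149]);o=np.array([554,188]);y=np.array([.149,.989])
    print(x,[proj(c,[*(o+e*x+y*k),83]) for k in(-250,-100,0,100)])
E
```

```text
t: 8.98
tcp_pos: [554.7, 187.7, 216.9]
eef_rot: [180.0, -0.1, 19.8]
contact_force: [1.1, 0.3, 6.4]
width: 29.6
gripper_force: 7.0
t: 9.22
tcp_pos: [554.8, 187.7, 215.1]
eef_rot: [180.0, -0.1, 19.8]
contact_force: [0.7, 0.1, 7.9]
width: 29.7
gripper_force: 7.5
t: 9.48
tcp_pos: [554.8, 187.8, 213.2]
eef_rot: [180.0, -0.1, 19.8]
contact_force: [0.6, 0.6, 7.3]
width: 29.8
gripper_force: 7.9
t: 9.72
tcp_pos: [554.8, 187.8, 211.2]
eef_rot: [180.0, -0.1, 19.8]
contact_force: [0.0, 0.9, 7.9]
width: 29.9
gripper_force: 8.3
-100 [array([462.4, 352.6]), array([356.2, 302.7]), array([277.7, 265.8]), array([192.1, 225.6])]
0 [array([515.6, 290.1]), array([404.1, 231.8]), array([321. , 188.4]), array([229.6, 140.7])]
100 [array([577.7, 217. ]), array([460.6, 148.1]), array([372.5,  96.2]), array([274.8,  38.6])]
```

View pics/w4.png

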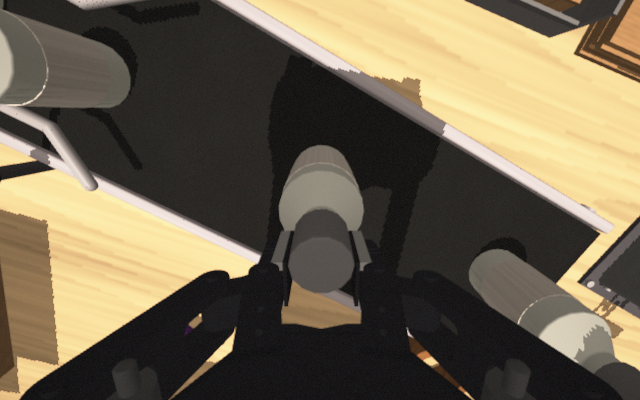

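The belt edge at (460,148) lies exactly where my conveyor frame predicts, and the bottle is standing in the middle. I'll release slowly, then rise.

```bash
python3 -m crank '[[0,0,1,0,0,0,-0.29],[0,0,0,0,0,0,-0.26],[0,0,0,0,0,0,-0.2],[0,0,0,0,0,0,0],[0,0,0,0,0,0,0.3],[0,0,0,0,0,0,0.6],[0,0,10,0,0,0,0.6],[0,0,20,0,0,0,0.6],[0,0,35,0,0,0,0.6],[0,0,40,0,0,0,0.6],[0,0,40,0,0,0,0.6],[0,0,0,0,0,0,0.6]]'
python3 - <<'E'
from h import *
np.set_printoptions(precision=1,suppress=True)
c=bot.capture("wrist"); s=bot.capture("side"); 
a=c["img"][:,:,::-1]; b=cv2.resize(s["img"][80:320,200:425,::-1],(375,400)); cv2.imwrite("pics/w5.png",np.hstack([a[:,200:560],b]))
print(proj(c,[554,188,245]),proj(c,[554,188,80]),"side foot/top",proj(s,[554,188,80]),proj(s,[554,188,245]))
S=bot.get_state();print(S["tcp_pos"],S["contact_force"])
E
```

```text
t: 11.28
tcp_pos: [554.8, 187.8, 360.2]
eef_rot: [180.0, -0.3, 19.8]
contact_force: [0.3, -0.5, -0.3]
width: 68.3
gripper_force: 0.0
[320.9 192.1] [320.8 163.8] side foot/top [322.3 178.3] [322.8 148.1]
[554.3 187.6 356.5] [ 0.8  0.2 -0.5]
```

View pics/w5.png

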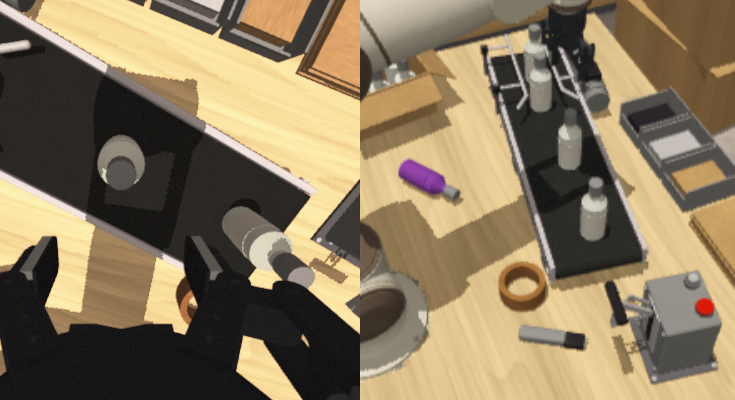

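The bottle is standing in the row in both views. I'll measure its cap top properly, against the neighbouring bottles as well, and plan the lever approach.

```bash
python3 - <<'E'
from h import *
np.set_printoptions(precision=1,suppress=True)
c=bot.capture("wrist"); s=bot.capture("side"); t=bot.capture("top")
print("wrist proj now",proj(c,[554,188,245]))
g=c["img"][140:200,290:355]; hsv=cv2.cvtColor(g,cv2.COLOR_RGB2HSV)
# cap: darker grey disc in front of white body
m=((hsv[...,2]>60)&(hsv[...,2]<120)).astype(np.uint8)
n,l,st,ce=cv2.connectedComponentsWithStats(m); k=1+st[1:,4].argmax(); print("cap blob",st[k],ce[k]+[290,140])
print("wrist cap",onz(c,*(ce[k]+[290,140]),245), "manual",onz(c,322,172,245))
f=lambda u,v:(200+(u-360)*.6,80+v*.6)
for nm,u,v,b in(("mine",570,112,163),("behind",595,181,232),("ahead",541,60,106)):
    print(nm,"cap top",onz(s,*f(u,v),243),"foot front",onz(s,*f(u,b+5),80))
# top view: T-grip dark blob
q=t["img"]; v=q.max(2)[190:206,385:418]; ys,xs=np.where(v<45); print("grip blob",len(xs),xs.mean()+385,ys.mean()+190, onz(t,xs.mean()+385,ys.mean()+190,215))
cv2.imwrite("pics/raw.png",q)
for n,im in(("t",t),("s",s)):
    for X in([449,-288,211],[580,-312,168]): print(n,proj(im,X))
E
```

```text
wrist proj now [321.1 192.1]
cap blob [ 16   0  40  50 936] [322.2 171.6]
wrist cap [573.  193.7 245. ] manual [572.6 193.8 245. ]
mine cap top [568. 190. 243.] foot front [562.1 169.3  80. ]
behind cap top [529.1 -23.9 243. ] foot front [526.8 -46.3  80. ]
ahead cap top [579.8 390.  243. ] foot front [576.2 387.2  80. ]
grip blob 137 400.2846715328467 197.8905109489051 [ 447.3 -284.6  215. ]
t [401.  197.6]
t [404.4 165.2]
s [353.9 261.3]
s [392.6 260.5]
```

The cap measures about (570,191), which is 13–17 mm off the row's line and too near the 20 mm limit. I'll regrasp it centred and shift it over.

```bash
python3 -m crank '[[8,2,0,0,0,0,0.6],[8,2,0,0,0,0,0.6],[0,0,-30,0,0,0,0.6],[0,0,-35,0,0,0,0.6],[0,0,-35,0,0,0,0.6],[0,0,-25,0,0,0,0.6],[0,0,-19,0,0,0,0.3],[0,0,0,0,0,0,0],[0,0,0,0,0,0,-0.2],[0,0,0,0,0,0,-0.28],[0,0,0,0,0,0,-0.33],[0,0,0,0,0,0,-0.33],[0,0,0,0,0,0,-0.33]]'
python3 - <<'E'
from h import *
c=bot.capture("side"); cv2.imwrite("pics/s6.png",c["img"][:,:,::-1])
E
```

```text
t: 13.15
tcp_pos: [570.6, 191.9, 213.4]
eef_rot: [-180.0, -0.1, 19.8]
contact_force: [-0.5, 1.5, 6.9]
width: 29.6
gripper_force: 19.7
```

```bash
python3 -m crank '[[0,0,4,0,0,0,-0.33],[0,0,4,0,0,0,-0.33],[0,0,0,0,0,0,-0.33],[-5,0,0,0,0,0,-0.33],[-5,0,0,0,0,0,-0.33],[-5,0,0,0,0,0,-0.33],[0,0,0,0,0,0,-0.33],[0,0,0,0,0,0,-0.33],[0,0,-4,0,0,0,-0.32],[0,0,-4,0,0,0,-0.31],[0,0,0,0,0,0,-0.3],[0,0,0,0,0,0,-0.28],[0,0,0,0,0,0,-0.2],[0,0,0,0,0,0,0],[0,0,0,0,0,0,0.6],[0,0,10,0,0,0,0.6],[0,0,30,0,0,0,0.6],[0,0,45,0,0,0,0.6],[0,0,45,0,0,0,0.6],[0,0,14,0,0,0,0.6]]'
python3 -m crank '[[0,0,0,0,0,0,0.6],[0,0,0,0,0,0,0.6]]'
python3 - <<'E'
from h import *
np.set_printoptions(precision=1,suppress=True)
c=bot.capture("wrist"); s=bot.capture("side")
g=c["img"][140:225,290:355]; hsv=cv2.cvtColor(g,cv2.COLOR_RGB2HSV)
m=((hsv[...,2]>60)&(hsv[...,2]<120)).astype(np.uint8)
n,l,st,ce=cv2.connectedComponentsWithStats(m); k=1+st[1:,4].argmax(); print("cap blob",st[k],ce[k]+[290,140]); print("wrist cap",onz(c,*(ce[k]+[290,140]),245))
a=c["img"][:,:,::-1]; b=cv2.resize(s["img"][80:320,200:425,::-1],(375,400)); cv2.imwrite("pics/w7.png",np.hstack([a[:,200:560],b]))
E
```

```text
t: 15.7
tcp_pos: [555.6, 191.7, 359.9]
eef_rot: [180.0, -0.3, 19.8]
contact_force: [-0.6, 0.1, -1.6]
width: 68.4
gripper_force: 0.0
t: 15.95
tcp_pos: [555.1, 191.6, 354.8]
eef_rot: [-180.0, 0.1, 19.8]
contact_force: [0.2, 0.5, 1.1]
width: 68.5
gripper_force: 0.0
cap blob [ 16  31  35  34 593] [321.9 184.3]
wrist cap [562.4 193.9 245. ]
```

View pics/w7.png

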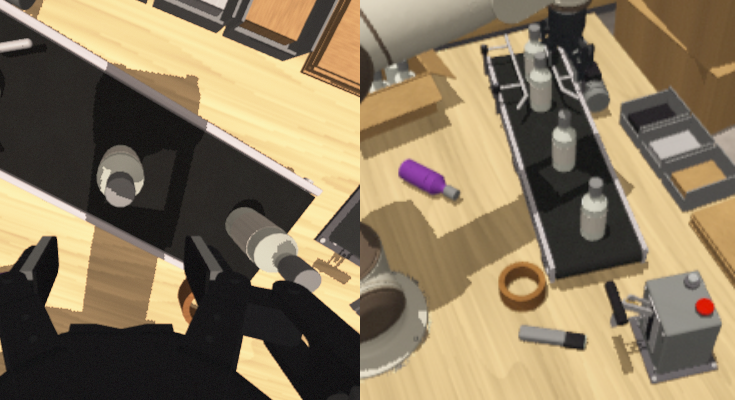

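In the side view the cap at (563,112) lies on the row's line (x ≈ 564 there), so the bottle stands upright and in line. The grip seen in both views fits (448.5,-287,211). Next I'll shut the fingers and travel to above the T-grip.

```bash
python3 -m crank '[[0,0,10,0,0,0,0.6],[-9,-40,0,0,0,-0.0426,0],[-9,-40,0,0,0,-0.0426,-0.5],[-9,-40,0,0,0,-0.0426,-1],[-9,-40,0,0,0,-0.0426,-1],[-9,-40,0,0,0,-0.0426,-1],[-9,-40,0,0,0,-0.0426,-1],[-9,-40,0,0,0,-0.0426,-1],[-9,-40,0,0,0,-0.0426,-1],[-9,-40,0,0,0,-0.0426,-1],[-9,-40,0,0,0,-0.0426,-1],[-9,-40,0,0,0,-0.0426,-1],[-9,-38,0,0,0,-0.0426,-1],[0,0,-40,0,0,0,-1],[0,0,-40,0,0,0,-1],[0,0,-40,0,0,0,-1],[0,0,0,0,0,0,-1],[0,0,0,0,0,0,-1]]' 40
python3 - <<'E'
from h import *
np.set_printoptions(precision=1,suppress=True)
t=bot.get_state()["tcp_pos"]
for p in(0,.1,.2,.3,.4,.5,.6,.7,.8,.85):
    a=.7-p; print(p,np.array([561.7-148.05*np.cos(a),-305.6+24.3*np.cos(a),126+150*np.sin(a)])-t)
E
```

```text
t: 18.3
tcp_pos: [447.8, -286.7, 248.3]
eef_rot: [179.9, -0.1, -9.5]
contact_force: [-1.1, -0.6, 1.2]
width: -0.1
gripper_force: 0.0
0 [  0.7  -0.3 -25.7]
0.1 [ -8.2   1.2 -37.6]
0.2 [-16.    2.4 -50.4]
0.3 [-22.4   3.5 -63.9]
0.4 [-27.5   4.3 -78. ]
0.5 [-31.2   4.9 -92.5]
0.6 [ -33.4    5.3 -107.3]
0.7 [ -34.1    5.4 -122.3]
0.8 [ -33.4    5.3 -137.3]
0.85 [ -32.4    5.1 -144.7]
```

Bring the tip into contact first and check the force.

```bash
python3 -m crank '[[0,0,-12,0,0,0,-1],[0,0,-8,0,0,0,-1],[0,0,-6,0,0,0,-1],[-4,0.5,-6,0,0,0,-1],[0,0,0,0,0,0,-1]]'; python3 -m crank '[[-4,0.7,-6,0,0,0,-1],[-4,0.6,-6,0,0,0,-1],[-4,0.6,-7,0,0,0,-1],[0,0,0,0,0,0,-1]]'
```

```text
t: 18.92
tcp_pos: [442.9, -285.8, 214.6]
eef_rot: [180.0, 0.0, -9.5]
contact_force: [-3.9, 3.0, 9.8]
width: -0.3
gripper_force: 5.0
t: 19.42
tcp_pos: [430.7, -283.9, 195.3]
eef_rot: [180.0, 0.0, -9.5]
contact_force: [-4.4, 2.1, 8.6]
width: -0.2
gripper_force: 4.2
```

Contact is good at about 9 N. I'll follow the arc on down.

```bash
python3 -m crank '[[-3.5,0.6,-7,0,0,0,-1],[-3,0.5,-7,0,0,0,-1],[-2.7,0.4,-7,0,0,0,-1],[-2.4,0.4,-7,0,0,0,-1],[-2,0.3,-7,0,0,0,-1],[-1.7,0.2,-7,0,0,0,-1],[-1.3,0.2,-7,0,0,0,-1],[-0.7,0,-7,0,0,0,-1],[-0.3,0,-7,0,0,0,-1],[0,0,0,0,0,0,-1]]'; python3 -m crank '[[0,0,-7,0,0,0,-1],[0.3,0,-7,0,0,0,-1],[0.3,0,-6,0,0,0,-1],[0.5,0,-5,0,0,0,-1],[0.5,0,-4,0,0,0,-1],[0,0,0,0,0,0,-1],[0,0,0,0,0,0,-1]]'
```

```text
t: 20.68
tcp_pos: [413.4, -281.4, 132.2]
eef_rot: [180.0, 0.0, -9.5]
contact_force: [-5.0, 1.1, 7.9]
width: -0.3
gripper_force: 3.9
t: 21.55
tcp_pos: [415.1, -281.7, 103.6]
eef_rot: [180.0, 0.0, -9.5]
contact_force: [-4.5, 0.3, 7.9]
width: -0.2
gripper_force: 3.8
```

```bash
python3 -m crank '[[0,0,-1,0,0,0,-1],[0,0,0,0,0,0,-1],[0,0,0,0,0,0,-1],[0,0,0,0,0,0,-1]]'
python3 - <<'E'
from h import *
np.set_printoptions(precision=1,suppress=True)
t=bot.capture("top");s=bot.capture("side");v=s["img"].max(2).astype(int)
# bar ends predicted at p=.86 : dark there, and at rest place not dark
for p in(0,.75,.86):
    a=.7-p; g=np.array([561.7-148.05*np.cos(a),-305.6+24.3*np.cos(a),115+150*np.sin(a)])
    for k in(-35,35):
        for n,im in(("side",s),("top",t)):
            u=proj(im,g+k*np.array([.162,.987,0])).round().astype(int); print(p,k,n,u,im["img"][u[1],u[0]])
m=((v>110)[130:185,300:345]).astype(np.uint8)
sat=cv2.cvtColor(s["img"],cv2.COLOR_RGB2HSV)[130:185,310:340]; mm=((sat[...,1]<40)&(sat[...,2]>100)).astype(np.uint8)
n,l,st,ce=cv2.connectedComponentsWithStats(mm); print("bottle body",[(x,c_+[310,130]) for x,c_ in zip(st[1:],ce[1:]) if x[4]>40], proj(s,[556,191,130]))
E
```

```text
t: 22.05
tcp_pos: [415.2, -281.7, 102.7]
eef_rot: [180.0, -0.0, -9.5]
contact_force: [-4.8, 0.3, 8.2]
width: 0.0
gripper_force: 3.9
0 -35 side [357 271] [192 168 128]
0 -35 top [410 199] [205 195 170]
0 35 side [350 252] [71 62 53]
0 35 top [391 196] [205 196 171]
0.75 -35 side [344 290] [21 19 21]
0.75 -35 top [403 213] [141 132 112]
0.75 35 side [338 271] [26 25 29]
0.75 35 top [385 209] [10  9 12]
0.86 -35 side [344 292] [25 21 23]
0.86 -35 top [402 213] [74 68 57]
0.86 35 side [339 274] [26 26 27]
0.86 35 top [384 210] [15 13 15]
bottle body [(array([ 0,  0,  5, 17, 75], dtype=int32), array([311.8, 137.2])), (array([  9,   0,  21,  28, 161], dtype=int32), array([332.4, 138.6])), (array([  0,  26,  30,  29, 437], dtype=int32), array([322.8, 170.3]))] [322.6 169. ]
```

The bar is dark at the predicted third-click pixels and gone from its rest place. The bottle body is at (322.8,170.3), against (322.6,169) predicted. I'm handing in.

```bash
python3 -c "
from cell import bot
print(bot.hand_in())"
```

```text
the job is handed in; nothing more can be done
None
```

The job is handed in: the fallen bottle stands upright in the gap, within about 6 mm of the row's centre line, and the arm is holding the lever at about 0.85 rad (past the third click) with about 8 N; the judge returned no verdict.

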